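# Drive a gib-head taper key home between feed-wheel hub and shaft

### The arm

A 6-joint arm with a two-finger parallel gripper is mounted at the origin on a cart in front of the work surface, level with it; the furniture and walls round the work are solid. World frame = base frame: x ahead of the robot, y to its left, z up, the work surface at z = 0. Lengths are in m, angles in rad, forces in N, time in s.
With the tool pointing down it reaches from about 0.15 to 0.775 m from the base axis. Payload 6.1 kg.
Tool frame: the origin (TCP) lies between the finger pads; the fingertips stand 14 mm ahead of it and the grasp point (between the pads) lies 5 mm behind it; x points along the fingers, y is the direction in which the jaws open and shut, and the axes are right-handed (so a half turn about x gives the same grasp; the last joint's range is limited). The gripper opens to 85 mm and grips with 20 to 120 N. Pads are 22 mm wide; open, the fingers measure 114 mm over their backs; the gripper's body (76 mm by 85 mm) begins 54 mm behind the grasp point. The pads swing forward as they close: fully open they stand 13 mm farther back than shut.
Start: joints at [-1.1, 0.126, -0.04, 1.405, 0, 1.571], TCP at [0.238, -0.468, 0.245] pointing down, gripper open.
Joint ranges: [-2.72, 2.72], [-0.95, 1.95], [-1.27, 1.35], [-1.78, 2.02], [-1.46, 1.47], [-3.14, 3.14]. Speed limits (rad/s): [2.39, 2.39, 3.01, 3.14, 3.14, 3.14].

### API

Orientations are given as [roll, pitch, yaw] about the fixed x, y, z axes, in that order (R = Rz(yaw) Ry(pitch) Rx(roll)).
In Python, from station import env, imaging, close_job gives the robot as it stands.
- The arm moves only by the tool play_rows, never from a script. Its arguments are lists of equal length, an entry for each row: "grip": the closure, from -1 (fully open) to 1 (shut); "linear": the shift along the tool's x, y, z each as a share of 0.04 m, from -1 to 1, a list of three; "turn": the turn, a rotation vector about the tool's x, y, z each as a share of 6 degrees, from -1 to 1, a list of three. A call has 1 to 12 rows; each row shifts and turns the commanded pose from where the row before left it, along the tool's axes as they then stand; what a row does not reach is not made up. A row lasts 1/12 s, in which the tool goes at most 41.7 mm and 7.16 degrees, less where a joint would pass 70% of its speed; a pose out of reach is approached as far as the arm can. A call with a number of a shift or a turn outside -1 to 1 is refused whole. A call with a gripper value outside its range is refused whole. The fingers move at their own pace and stop on an object; "grip_force" is the grip in N (left out, the last holds). Time passes only in rows, so rows that do not move let the fingers close. It gives the time, the measured TCP pose, the force and the opening at its end, in the units of the state.
- env.read_state(): the state, without advancing time (a new reading comes with each control period).
- imaging.camera(name): name is "scene" or "side" or "wrist"; returns the picture (420x560x3 uint8, red, green, blue); there is no depth.
- imaging.calibration(name): a dict with "K" (3x3 intrinsics, pixels), "R" (3x3) and "t" (3): a world point X has camera coordinates R X + t. Camera axes: x right, y down, z forward; pixel columns grow to the right and rows downward; lengths in m; the calibration is good to about 2 mm. A picture is of the moment at which its call begins: read the wrist's pose just before it. calibration takes no time and is no camera call; for the wrist camera it gives the pose at the moment of the call.
- close_job(): hands the job in, once; it reports no verdict.
The state is a dict: "t": time; "joint_pos": joint angles; "dq": joint speeds; "tau": joint torques, N m; "ee_pos": TCP position; "tcp_rot": TCP orientation; "contact_force": force on the tool from outside, world axes, zero at the start; "ft_torque": the same for the moment, N m; "opening": opening from 0.0 (shut) to 1.0 (fully open).
Only numpy, scipy, OpenCV 4.12 (cv2) and the standard library are available. Lean on these libraries where they do the work, as an engineer would, in place of code of your own. Each camera call takes 0.05 s, during which the arm holds its last target.

### The job

Take the gib-head taper key out of the wooden rack and lower it (do not drop it) upright, tip first, into the keyway between hub and shaft with its tapered face towards the hub, let go of it, then press or tap on top of its head with the shut fingers until it is wedged tight. About 15 N down on its head makes it tight; stay below 25 N, or the hub splits. Leave the plain key in the rack and everything else on the bench where it is.

Things in the scene. Friction and masses are not known exactly. Their poses are not given: they have to be found in the camera images.
- hub_stand: Fixed feed-wheel stand, right half of the work, turned up to 0.5 rad: grey plate 110x110x12 mm, on it a round steel hub 84 mm across with a 36 mm bore, its top 72 mm above the bench, in the bore a dark shaft stub 32 mm across (top at 76 mm). Origin: hub axis at bench height; z up; +x from the axis through the keyway, a slot 19 mm wide (y) in the bore's +x side, 60 mm deep down to the plate.
- keyway (a point): Nominal middle of the keyway mouth, level with the hub's top (72 mm above the bench), 19 mm from the hub axis along hub +x; axes as hub_stand. The key goes in the gap here: on its +x side the hub's back wall, sloping 1:10, 7 mm from this point at the top and 1 mm at the base plate; on its -x side the shaft's upright flat, 6 to 8 mm from this point and differently every time.
- gib_key: Gib-head taper key, loose bright steel, 0.06 to 0.13 kg, upright on its tip in either rack socket, +x as the rack's. Origin: middle of the tip's underside; z up to the head. 16 mm wide (y). Shank 68 mm long: flat face at x = -5 mm, tapered face at x = +5 mm + z/10 (goes to hub +x); lowest 2 mm drawn in. Oiled, friction about 0.3 in the keyway: holds itself once wedged.
- key_head (a point): Centre of the top of the gib key's head, 94 mm above the tip, 5 mm to +x of the key's origin; axes as the key's. The head is a block 20 mm (key x = -5 to +15) by 16 mm (y), 68 to 94 mm above the tip. The key starts to wedge with its tip 30 to 50 mm below the hub's top, differently every time: feel for it. From there it goes less than 1 mm deeper under 15 N of push.
- plain_key: A plain straight key, loose steel bar 13x16x85 mm without a head, standing in the rack's other socket. Not wanted. Origin: middle of its underside.
- rack: Fixed light-wood rack block, 60 (x) x 130 (y) x 45 mm high, on the left half of the work, turned up to 0.4 rad. Origin: centre of its underside. Two sockets, 17x19 mm, 38 mm deep (floor 7 mm above the bench), 35 mm to either side of its middle along y.
- gauge_set: Bystander: five steel gauges in a beech cradle, 45x110x38 mm. Origin: centre of underside.
- tape_roll: Bystander: roll of brown tape lying flat, 72x77x18 mm. Origin: centre of underside.
- marker: Bystander: blue and white felt marker lying down, 136x18x18 mm. Origin: centre of underside.
- swab_jar: Bystander: clear jar of swabs, 53 mm across, 81 mm high. Origin: centre of underside.
There are look-alikes about, which are no part of the job. Of the things shaped like the hub_stand, the grey one is meant. What is shaped like the gib_key but purple is not meant.

How it is judged:
By the outcome, as a careful person would: the job done as asked, in the order asked, and still so for the second after the job is handed in, with the robot touching nothing.
It also fails if it takes over 59 s, if anything falls off the work surface, if the arm or the gripper's body presses on something with over 40 N, if the wrist force passes 120 N, or if a joint passes its speed limit or range.

## Working session

There is one attempt and no reset: what is moved stays moved. The work goes in short steps, Python scripts to look and compute and a tool call to move; the robot and the scene stay as the last step left them, time stands still between calls to the robot, and variables do not carry over. Pictures are saved under pics/ and viewed, and the job is handed in when it is done.

Besides the shell and the picture viewer there is one more tool, called as name(argument=value, ...) on one line, values as JSON. play_rows: Moves the arm, as the interface text tells. Its arguments: {"type":"object","properties":{"grip":{"type":"array"},"linear":{"type":"array"},"turn":{"type":"array"},"grip_force":{"type":"number"}},"required":["grip","linear","turn"]}

```bash
mkdir -p pics; ls; python3 - <<'E'
from station import env, imaging
import cv2
print(env.read_state())
for n in ["scene","side","wrist"]:
    im=imaging.camera(n); cv2.imwrite(f"pics/a_{n}.png",im[:,:,::-1])
    c=imaging.calibration(n); print(n,c)
E
```

```text
pics
{'t': 0.0, 'joint_pos': array([-1.09998624e+00,  1.26379611e-01, -4.05895304e-02,  1.40540317e+00,
        3.08102334e-05,  1.57076823e+00]), 'dq': array([ 0.00104671,  0.00119548,  0.0014511 , -0.00220662, -0.00098403,
       -0.00080258]), 'tau': array([ 4.27045716e-04, -4.35912251e+01,  3.52923560e+01,  1.73291098e-02,
       -2.64276230e-05, -2.38852884e-06]), 'ee_pos': array([ 0.23798003, -0.46753852,  0.24453712]), 'tcp_rot': array([-1.59037177,  1.56922004,  2.02205905]), 'contact_force': array([ 0.82298271, -0.65184265,  0.51335742]), 'ft_torque': array([-0.01186244,  0.00056929,  0.00443757]), 'opening': 1.0007781695582705}
scene {'K': array([[424.77068294,   0.        , 280.14619618],
       [  0.        , 424.77068294, 202.68431142],
       [  0.        ,   0.        ,   1.        ]]), 'R': array([[ 0.88043627, -0.47384422,  0.01742503],
       [-0.21422476, -0.43029182, -0.87690176],
       [ 0.42301268,  0.76832324, -0.48035369]]), 't': array([-0.58799169,  0.16236795,  0.82900338])}
side {'K': array([[453.29956308,   0.        , 279.93328306],
       [  0.        , 453.29956308, 211.88773644],
       [  0.        ,   0.        ,   1.        ]]), 'R': array([[-0.99258083, -0.12156183,  0.00245284],
       [-0.07233439,  0.57417166, -0.81553335],
       [ 0.09772937, -0.80966019, -0.57870488]]), 't': array([0.57131474, 0.15742763, 1.14584565])}
wrist {'K': array([[311.35942742,   0.        , 282.03178164],
       [  0.        , 311.35942742, 209.60137094],
       [  0.        ,   0.        ,   1.        ]]), 'R': array([[ 0.4541478 , -0.89092424, -0.00194412],
       [-0.8556011 , -0.43674816,  0.27784494],
       [-0.24838788, -0.12451928, -0.96062397]]), 't': array([-0.52393845, -0.03680736,  0.37913809])}
```

View pics/a_scene.png

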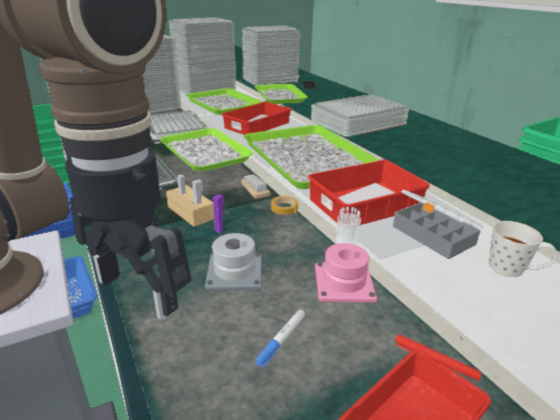

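View pics/a_side.png

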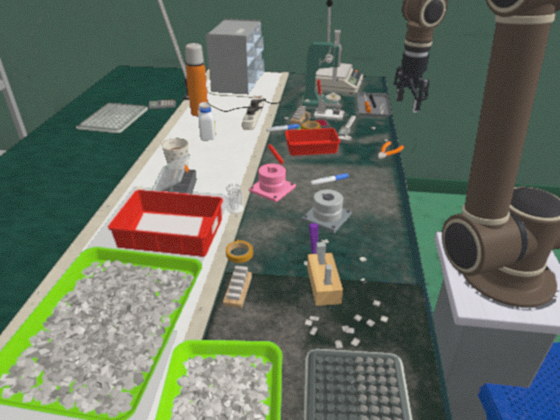

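View pics/a_wrist.png

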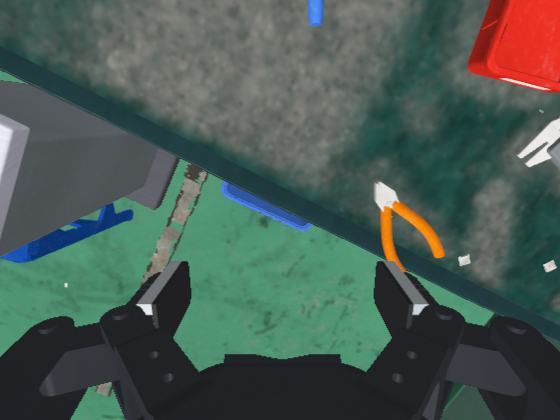

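Scene: grey hub at (233,255), pink look-alike at (347,272). The rack is at (191,203), with a purple look-alike beside it at (218,213). Next I'll enlarge these and localise them roughly.

```bash
cat > h.py <<'E'
import numpy as np, cv2
from scipy.spatial.transform import Rotation as Ro
def ray(c,uv,z):
    K,R,t=c["K"],c["R"],c["t"]
    d=R.T@np.linalg.inv(K)@np.array([uv[0],uv[1],1.]); o=-R.T@t
    return o+d*(z-o[2])/d[2]
def proj(c,X):
    p=(c["R"]@np.atleast_2d(X).T+c["t"][:,None]); p=c["K"]@p; return (p[:2]/p[2]).T
E
python3 - <<'E'
from h import *
from station import env, imaging
s=cv2.imread("pics/a_scene.png"); d=cv2.imread("pics/a_side.png")
a=cv2.resize(s[165:295,150:280],(520,520),interpolation=3); 
cv2.imwrite("pics/b1.png",a)
cv2.imwrite("pics/b2.png",cv2.resize(d[180:310,270:400],(520,520),interpolation=3))
cs,cd=imaging.calibration("scene"),imaging.calibration("side")
print("hub top",ray(cs,(234,243),.076),ray(cd,(328,196),.076))
print("rack top",ray(cs,(191,196),.045),ray(cd,(324,266),.045))
E
```

```text
hub top [ 0.45961441 -0.19158327  0.076     ] [ 0.4600054 -0.1875578  0.076    ]
rack top [0.4617086  0.09511368 0.045     ] [0.45832498 0.07669176 0.045     ]
```

View pics/b1.png

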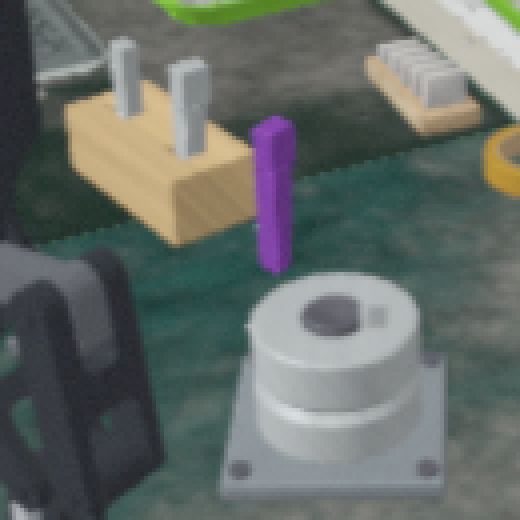

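View pics/b2.png

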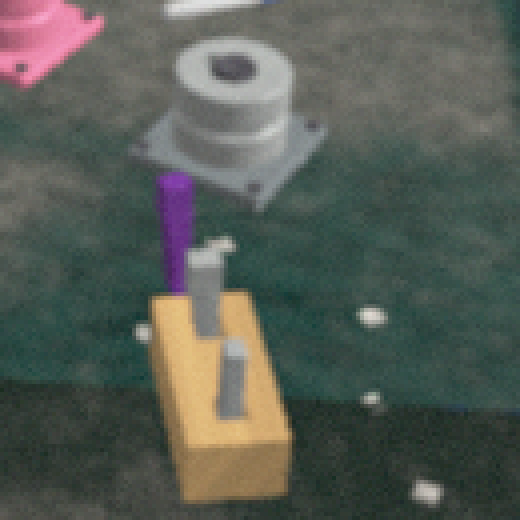

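The gib key is the one at scene crop (188,105), in the socket nearer the hub, with its head widening to +x. The narrower bar at (125,75) is the plain key, and the purple one isn't wanted. I'll measure from above with the wrist camera.

```bash
cat >> h.py <<'E'
def rot(st): return Ro.from_euler('xyz',st["tcp_rot"]).as_matrix()
def plan(st,pos,R=None):
    """tool-frame shift (units of .04) and rotvec (units of 6deg) from measured pose; shift first then turn"""
    R0=rot(st); d=R0.T@(np.array(pos)-st["ee_pos"])/.04
    w=None if R is None else np.degrees(Ro.from_matrix(R0.T@R).as_rotvec())/6
    return d,w
def down(yaw): # tool x down, tool y at angle yaw in world xy
    x=np.array([0,0,-1.]); y=np.array([np.cos(yaw),np.sin(yaw),0]); return np.stack([x,y,np.cross(x,y)],1)
E
python3 - <<'E'
from h import *
from station import env, imaging
st=env.read_state(); R=rot(st); print("R",R.round(3))
w=imaging.calibration("wrist"); cam=-w["R"].T@w["t"]; print("cam in tool",R.T@(cam-st["ee_pos"]), (R.T@w["R"].T).round(3))
cs,cd=imaging.calibration("scene"),imaging.calibration("side")
f1=lambda u,v:(150+u/4,165+v/4); f2=lambda u,v:(270+u/4,180+v/4)
print("purple base",ray(cs,f1(275,268),0),"top",ray(cs,f1(274,125),.101), ray(cs,f1(274,125),.094),ray(cd,f2(176,180),.094))
print("rack corners scene",[ray(cs,f1(*p),.045)[:2].round(3) for p in [(68,105),(175,180),(255,153),(145,82)]])
print("rack corners side",[ray(cd,f2(*p),.045)[:2].round(3) for p in [(150,297),(250,292),(292,432),(184,444)]])
print("gib top",ray(cs,f1(188,65),.101),ray(cd,f2(205,255),.101))
for yaw in (0,-.3,.3): print(yaw,plan(st,[.44,-.06,.3],down(yaw)),plan(st,[.44,-.06,.3],down(yaw+np.pi)))
E
```

```text
R [[-0.001  0.454 -0.891]
 [ 0.001 -0.891 -0.454]
 [-1.    -0.001 -0.   ]]
cam in tool [-0.12870992 -0.00025252 -0.07031084] [[ 0.001 -0.278  0.961]
 [ 1.     0.001 -0.001]
 [-0.001  0.961  0.278]]
purple base [ 0.48661529 -0.02751286  0.        ] top [ 0.48771664 -0.03757848  0.101     ] [ 0.4921659  -0.02500337  0.094     ] [ 0.49080688 -0.02059314  0.094     ]
rack corners scene [array([0.415, 0.148]), array([0.445, 0.023]), array([0.5  , 0.034]), array([0.469, 0.158])]
rack corners side [array([0.501, 0.038]), array([0.439, 0.025]), array([0.412, 0.146]), array([0.473, 0.163])]
gib top [0.46941962 0.05783518 0.101     ] [0.46883762 0.06101841 0.101     ]
0 (array([-1.37415755, -6.79349061, -9.12273971]), array([-1.05044662e+01, -6.34527915e-03,  1.01298347e-02])) (array([-1.37415755, -6.79349061, -9.12273971]), array([1.94955298e+01, 1.15268525e-02, 7.22036424e-03]))
-0.3 (array([-1.37415755, -6.79349061, -9.12273971]), array([-7.63967763e+00, -4.64677665e-03,  1.07029618e-02])) (array([-1.37415755, -6.79349061, -9.12273971]), array([2.23603182e+01, 1.32449472e-02, 5.75040000e-03]))
0.3 (array([-1.37415755, -6.79349061, -9.12273971]), array([-1.33692548e+01, -8.04193123e-03,  9.36374854e-03])) (array([-1.37415755, -6.79349061, -9.12273971]), array([1.66307413e+01, 9.81128959e-03, 8.42629592e-03]))
```

```bash
python3 - <<'E'
from h import *
from station import env, imaging
st=env.read_state()
print(plan(st,[.46,-.15,.30],down(0.1)))
R=rot(st)
# with continuous turning: commanded shift each row in current frame; simulate 12 rows in world const velocity
D=np.array([.46,-.15,.30])-st["ee_pos"]; n=12; Rk=R.copy()
for k in range(n):
    print((Rk.T@(D/n)/.04).round(2).tolist())
    Rk=Rk@Ro.from_rotvec([np.radians(-6*.96),0,0]).as_matrix()
E
```

```text
(array([-1.37681912, -4.56146304, -8.54780853]), array([-1.14593958e+01, -6.91104181e-03,  9.89657678e-03]))
[-0.11, -0.38, -0.71]
[-0.11, -0.31, -0.75]
[-0.11, -0.23, -0.77]
[-0.11, -0.15, -0.79]
[-0.11, -0.07, -0.8]
[-0.11, 0.01, -0.81]
[-0.11, 0.09, -0.8]
[-0.11, 0.17, -0.79]
[-0.11, 0.25, -0.77]
[-0.11, 0.33, -0.74]
[-0.11, 0.4, -0.7]
[-0.11, 0.47, -0.66]
```

play_rows(grip=[-1,-1,-1,-1,-1,-1,-1,-1,-1,-1,-1,-1], linear=[[-0.11,-0.38,-0.71],[-0.11,-0.31,-0.75],[-0.11,-0.23,-0.77],[-0.11,-0.15,-0.79],[-0.11,-0.07,-0.8],[-0.11,0.01,-0.81],[-0.11,0.09,-0.8],[-0.11,0.17,-0.79],[-0.11,0.25,-0.77],[-0.11,0.33,-0.74],[-0.11,0.4,-0.7],[-0.11,0.47,-0.66]], turn=[[-0.96,0,0],[-0.96,0,0],[-0.96,0,0],[-0.96,0,0],[-0.96,0,0],[-0.96,0,0],[-0.96,0,0],[-0.96,0,0],[-0.96,0,0],[-0.96,0,0],[-0.96,0,0],[-0.96,0,0]])

```text
t: 1.15
ee_pos: [0.4608, -0.1488, 0.2982]
tcp_rot: [-1.639, 1.571, -3.099]
contact_force: [0.8, -0.2, -0.3]
opening: 0.996
```

play_rows(grip=[-1,-1], linear=[[0,0,0],[0,0,0]], turn=[[0,0,0],[0,0,0]])

```text
t: 1.32
ee_pos: [0.4609, -0.149, 0.2978]
tcp_rot: [-1.7, 1.57, 3.122]
contact_force: [0.9, -0.5, 0.0]
opening: 1.001
```

```bash
cat > snap.py <<'E'
import sys,pickle
from h import *
from station import env, imaging
tag=sys.argv[1]; names=sys.argv[2:] or ["wrist"]
for n in names:
    st=env.read_state(); c=imaging.calibration(n); im=imaging.camera(n)
    cv2.imwrite(f"pics/{tag}_{n}.png",im[:,:,::-1]); pickle.dump((st,c),open(f"pics/{tag}_{n}.pkl","wb"))
print(st["t"],st["ee_pos"].round(4),rot(st).round(3).tolist(),st["joint_pos"].round(2),st["contact_force"].round(1),round(st["opening"],3))
E
python3 snap.py c wrist
```

```text
1.3167 [ 0.4609 -0.149   0.2978] [[-0.001, 0.994, 0.109], [0.0, 0.109, -0.994], [-1.0, -0.001, -0.0]] [-0.31  0.06 -0.    1.51 -0.    1.15] [ 0.9 -0.5  0. ] 1.001
```

View pics/c_wrist.png

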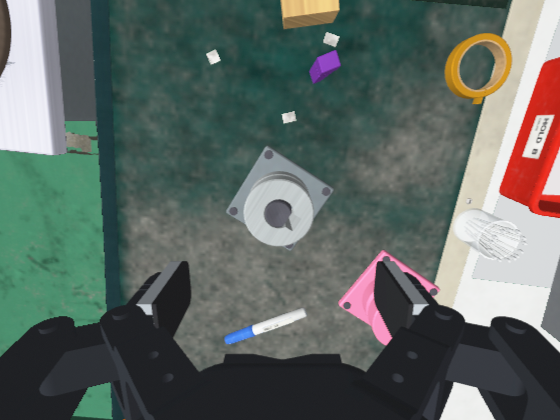

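```bash
python3 - <<'E'
from h import *
s=cv2.imread("pics/c_wrist.png")
cv2.imwrite("pics/c_crop.png",cv2.resize(s[135:260,210:350],(784,700)[:2],interpolation=cv2.INTER_CUBIC)[:600])
E
```

```text
(no output)
```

View pics/c_crop.png

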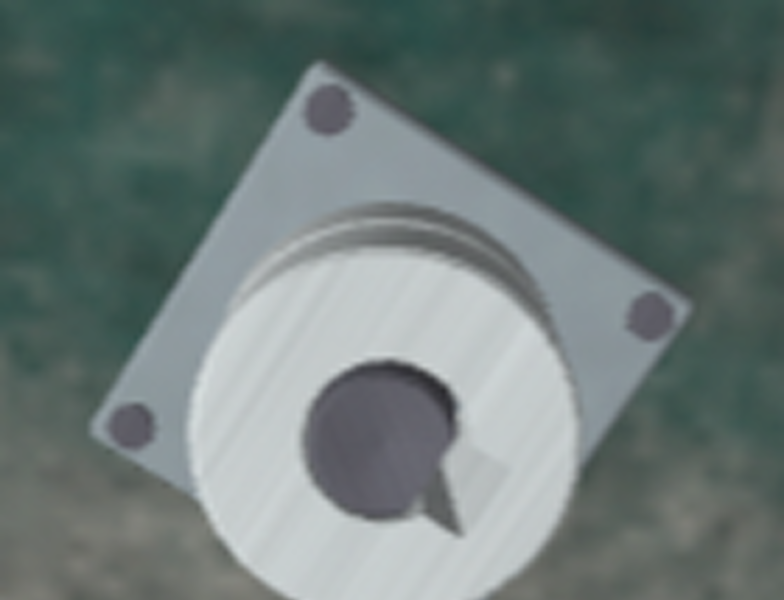

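```bash
python3 - <<'E'
from h import *
import pickle
st,c=pickle.load(open("pics/c_wrist.pkl","rb"))
f=lambda u,v:(210+u/5.6-.4,135+v/5.6-.4)
P=[ray(c,f(*p),.012)[:2] for p in [(318,60),(692,308),(90,430)]]
print(P); e1=P[1]-P[0]; e2=P[2]-P[0]; print(np.linalg.norm(e1),np.linalg.norm(e2),np.arctan2(*e1[::-1]),np.arctan2(*e2[::-1])+np.pi/2, "ctr",(P[1]+P[2])/2)
for p in [(508,467),(462,536)]: print("back",ray(c,f(*p),.072))
for p in [(457,437),(415,515)]: print("flat",ray(c,f(*p),.076))
# hub top circle ellipse extremes
for p in [(188,435),(578,435),(383,248)]: print("hubtop",ray(c,f(*p),.072))
for p in [(303,440),(380,360),(380,520)]: print("shaft",ray(c,f(*p),.076))
E
```

```text
[array([ 0.43594286, -0.11307705]), array([ 0.53193785, -0.16204256]), array([ 0.38839112, -0.20896773])]
0.1077620508678372 0.1070335924746845 -0.471682255072787 -0.4603585481141086 ctr [ 0.46016449 -0.18550514]
back [ 0.48682407 -0.18856469  0.072     ]
back [ 0.47892214 -0.20515411  0.072     ]
flat [ 0.47496868 -0.18194429  0.076     ]
flat [ 0.46813092 -0.20011658  0.076     ]
hubtop [ 0.41843411 -0.18893873  0.072     ]
hubtop [ 0.50069208 -0.17986831  0.072     ]
hubtop [ 0.45530361 -0.14446914  0.072     ]
shaft [ 0.44290453 -0.18614151  0.076     ]
shaft [ 0.45714734 -0.16715207  0.076     ]
shaft [ 0.4608525 -0.2020513  0.076    ]
```

play_rows(grip=[-1,-1,-1,-1,-1,-1,-1,-1,-1,-1], linear=[[0.1,-0.02,-0.7],[0.2,-0.02,-0.7],[0.2,-0.02,-0.7],[0.2,-0.02,-0.7],[0.2,-0.02,-0.7],[0.2,-0.02,-0.7],[0.2,-0.02,-0.7],[0.2,-0.02,-0.7],[0,0,0],[0,0,0]], turn=[[-0.15,0,0],[-0.15,0,0],[-0.15,0,0],[-0.15,0,0],[-0.15,0,0],[-0.15,0,0],[-0.15,0,0],[-0.15,0,0],[0,0,0],[0,0,0]])

```text
t: 2.2
ee_pos: [0.4171, 0.0694, 0.2376]
tcp_rot: [-1.225, 1.57, -2.564]
contact_force: [0.1, -0.4, 0.1]
opening: 1.003
```

```bash
python3 snap.py d wrist; python3 -c "
from h import *
s=cv2.imread('pics/d_wrist.png');cv2.imwrite('pics/d_x.png',cv2.resize(s[60:260,180:380],(600,600),interpolation=cv2.INTER_CUBIC))"
```

```text
2.2 [0.4171 0.0694 0.2376] [[-0.001, 0.973, 0.23], [-0.001, 0.23, -0.973], [-1.0, -0.001, 0.0]] [ 0.17 -0.07 -0.25  1.38 -0.    1.5 ] [ 0.1 -0.4  0.1] 1.003
```

View pics/d_x.png

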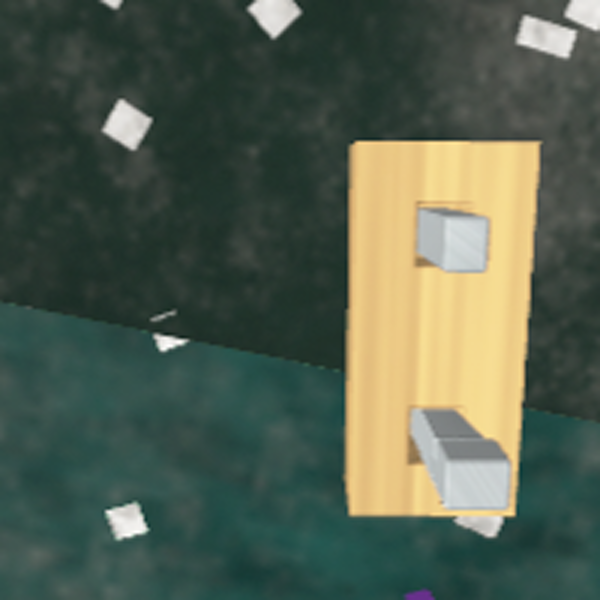

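```bash
python3 - <<'E'
from h import *
import pickle
st,c=pickle.load(open("pics/d_wrist.pkl","rb"))
f=lambda u,v:(180+u/3-.33,60+v/3-.33)
P=np.array([ray(c,f(*p),.045)[:2] for p in [(350,142),(541,142),(517,515),(349,515)]])
print(P); print("rack ctr",P.mean(0)); 
a=lambda v:np.arctan2(v[1],v[0])
print("yaw",a(P[1]-P[0]),a(P[2]-P[3]),a(P[0]-P[3])-np.pi/2,a(P[1]-P[2])-np.pi/2, [np.linalg.norm(P[i]-P[(i+1)%4]) for i in range(4)])
H=np.array([ray(c,f(*p),.101)[:2] for p in [(440,459),(508,457),(512,505),(447,511)]])
print(H,"head ctr",H.mean(0),"yaw",a(H[1]-H[0]),a(H[2]-H[3]),a(H[0]-H[3])-np.pi/2, [np.linalg.norm(H[i]-H[(i+1)%4]) for i in range(4)])
h=H.mean(0)
print(plan(st,[h[0],h[1],.2],down(.23)))
yaw=.235; Rr=np.array([[np.cos(yaw),-np.sin(yaw)],[np.sin(yaw),np.cos(yaw)]])
print("head in rack", Rr.T@(h-P.mean(0)))
E
```

```text
[[0.41127575 0.15290879]
 [0.47202754 0.16732182]
 [0.50218911 0.0413101 ]
 [0.44244475 0.02712879]]
rack ctr [0.45698429 0.09716738]
yaw 0.23293798307231595 0.23305350532080468 0.24291232759194203 0.23493526883978477 [np.float64(0.06243808689966452), np.float64(0.12957111894040457), np.float64(0.06140437967022831), np.float64(0.12958440003684502)]
[[0.457087   0.06986237]
 [0.47652754 0.07511258]
 [0.48205441 0.0609372 ]
 [0.4635484  0.05457556]] head ctr [0.46980434 0.06512193] yaw 0.26377241494848064 0.33110553037493157 0.39990213579486156 [np.float64(0.02013701628863808), np.float64(0.015214717256056168), np.float64(0.01956893253456699), np.float64(0.016596267208452527)]
(array([0.93916901, 1.25827013, 0.40602909]), array([0.02211765, 0.00386603, 0.01070732]))
head in rack [ 0.00500613 -0.03414972]
```

Confirmed: the key at crop (475,484) has the stepped head, 20x16 mm, and sits 35 mm off the rack's middle, so it is the gib key. The straight bar at (452,240) is the plain key. I'll approach above the gib key.

play_rows(grip=[-0.4,-0.4,-0.4,-0.4,-0.4,-0.4,-0.4], linear=[[0.3,0.32,0.1],[0.45,0.32,0.1],[0.5,0.32,0.1],[0.5,0.3,0.1],[0.44,0,0],[0,0,0],[0,0,0]], turn=[[-0.1,0,0],[0,0,0],[0,0,0],[0,0,0],[0,0,0],[0,0,0],[0,0,0]])

```text
t: 2.83
ee_pos: [0.4703, 0.0644, 0.1502]
tcp_rot: [-1.552, 1.569, -2.883]
contact_force: [0.1, -0.8, -0.5]
opening: 0.704
```

```bash
python3 snap.py e wrist; python3 -c "
from h import *
s=cv2.imread('pics/e_wrist.png');cv2.imwrite('pics/e_x.png',cv2.resize(s[200:350,180:380],(800,600),interpolation=cv2.INTER_CUBIC))"
```

```text
2.8333 [0.4703 0.0644 0.1502] [[-0.002, 0.971, 0.237], [-0.001, 0.237, -0.971], [-1.0, -0.002, 0.0]] [ 0.14  0.05 -0.33  1.19 -0.    1.47] [ 0.1 -0.8 -0.5] 0.704
```

View pics/e_x.png

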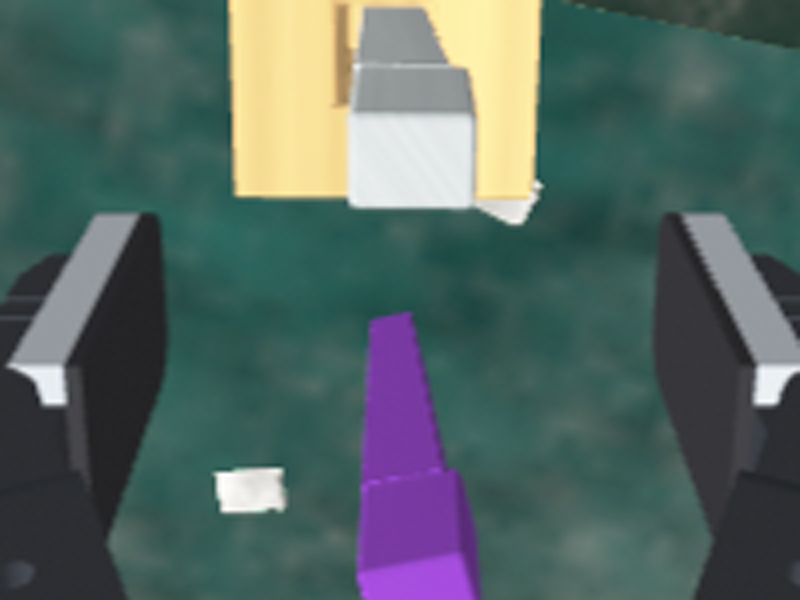

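```bash
python3 - <<'E'
from h import *
import pickle
st,c=pickle.load(open("pics/e_wrist.pkl","rb"))
f=lambda u,v:(180+u/4-.37,200+v/4-.37)
H=np.array([ray(c,f(*p),.101)[:2] for p in [(349,112),(475,112),(474,208),(350,207)]])
h=H.mean(0); a=lambda v:np.arctan2(v[1],v[0])
print(H,h,a(H[1]-H[0]),a(H[2]-H[3]),a(H[0]-H[3])-np.pi/2,[np.linalg.norm(H[i]-H[(i+1)%4]) for i in range(4)])
print(plan(st,[h[0],h[1],.083],down(.235)))
E
```

```text
[[0.45904841 0.07001983]
 [0.47755153 0.07456259]
 [0.48136628 0.05930743]
 [0.46269707 0.05489415]] [0.47016582 0.064696  ] 0.24075122827697906 0.23213228582544992 0.23670106581798733 [np.float64(0.01905261306665642), np.float64(0.015724892241012138), np.float64(0.01918375842554744), np.float64(0.01555953368888798)]
(array([ 1.67905844e+00,  1.16376617e-03, -7.54012216e-03]), array([0.04435468, 0.00042952, 0.02014895]))
```

play_rows(grip=[-0.4,-0.4,-0.4,-0.4,-0.4,-0.4,-0.4,-0.4], linear=[[0.2,0,0],[0.3,0,0],[0.3,0,0],[0.3,0,0],[0.3,0,0],[0.2,0,0],[0.08,0,0],[0,0,0]], turn=[[0,0,0],[0,0,0],[0,0,0],[0,0,0],[0,0,0],[0,0,0],[0,0,0],[0,0,0]])

```text
t: 3.55
ee_pos: [0.4705, 0.0659, 0.0832]
tcp_rot: [-1.637, 1.571, -2.965]
contact_force: [0.1, -0.7, 0.3]
opening: 0.703
```

play_rows(grip=[1,1,1,1,1,1,1,1], linear=[[0,0,0],[0,0,0],[0,0,0],[0,0,0],[0,0,0],[0,0,0],[0,0,0],[0,0,0]], turn=[[0,0,0],[0,0,0],[0,0,0],[0,0,0],[0,0,0],[0,0,0],[0,0,0],[0,0,0]], grip_force=40)

```text
t: 4.22
ee_pos: [0.4707, 0.0659, 0.0841]
tcp_rot: [1.057, 1.57, -0.271]
contact_force: [-2.0, -0.6, 6.0]
opening: 0.227
```

```bash
python3 snap.py f wrist
```

```text
4.2167 [0.4707 0.0659 0.0841] [[0.0, 0.971, 0.24], [-0.0, 0.24, -0.971], [-1.0, 0.0, 0.0]] [ 0.14  0.09 -0.44  1.04 -0.    1.47] [-2.  -0.6  6. ] 0.227
```

View pics/f_wrist.png

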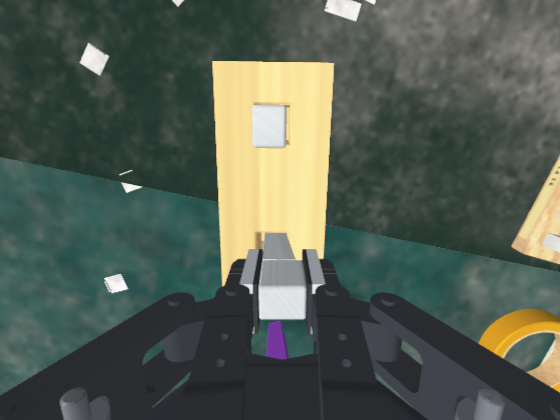

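play_rows(grip=[1,1,1,1,1,1,1,1], linear=[[-0.1,0,0],[-0.3,0,0],[-0.5,0,0],[-0.6,0,0],[-0.7,0,0],[-0.7,0,0],[-0.5,0,0],[0,0,0]], turn=[[0,0,0],[0,0,0],[0,0,0],[0,0,0],[0,0,0],[0,0,0],[0,0,0],[0,0,0]])

```text
t: 4.93
ee_pos: [0.4727, 0.0663, 0.2239]
tcp_rot: [1.477, 1.564, 0.149]
contact_force: [0.4, 0.4, -0.4]
opening: 0.226
```

```bash
python3 snap.py g wrist scene side; python3 - <<'E'
from h import *
import pickle
a=cv2.imread('pics/g_scene.png')[120:270,120:320]; b=cv2.imread('pics/g_side.png')[130:330,240:440]
cv2.imwrite('pics/g_x.png',np.hstack([cv2.resize(a,(400,300)),cv2.resize(b,(400,400))[:300]]))
E
```

```text
5.0333 [0.4712 0.0661 0.2198] [[0.002, 0.971, 0.24], [0.0, 0.24, -0.971], [-1.0, 0.002, 0.0]] [ 0.14  0.03 -0.2   1.34  0.    1.47] [-0.8  1.2 -1.5] 0.227
```

View pics/g_wrist.png

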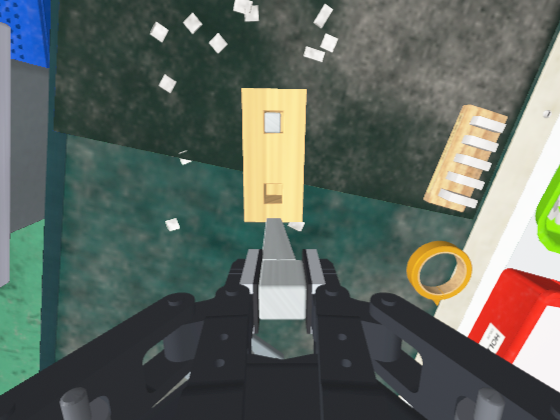

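View pics/g_x.png

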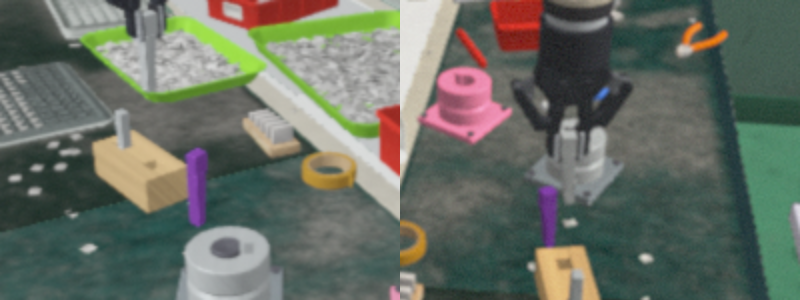

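```bash
cat > ov.py <<'E'
import sys,pickle
from h import *
tag=sys.argv[1]; dz=float(sys.argv[2]); dy=float(sys.argv[3]); tx=float(sys.argv[4]); tilt=float(sys.argv[5]) # tilt about tool y (deg)
st,c=pickle.load(open(f"pics/{tag}_wrist.pkl","rb")); R=rot(st)
def T(k): # key coords -> world ; key z up=-toolx, key x=tool y, key y = -tool z
    k=np.array(k,float)-[5,0,94]
    v=np.array([-k[2],k[0],-k[1]])/1000
    v=Ro.from_euler('y',tilt,degrees=True).apply(v)+[tx-.094,dy,dz]
    return st["ee_pos"]+R@v
im=cv2.imread(f"pics/{tag}_wrist.png")
u0,v0,s=200,190,5
cr=cv2.resize(im[v0:v0+110,u0:u0+150],None,fx=s,fy=s,interpolation=cv2.INTER_CUBIC)
loops=[[(-5,-8,94),(15,-8,94),(15,8,94),(-5,8,94)],[(-5,8,94),(-5,8,0)],[(15,8,94),(15,8,68)],[(11.8,8,68),(5,8,0)],[(-5,8,0),(5,8,0),(5,-8,0),(-5,-8,0)]]
for L in loops:
    p=((proj(c,np.array([T(k) for k in L]))-[u0,v0]+.5)*s).astype(int)
    cv2.polylines(cr,[p],len(L)>2,(0,0,255),1)
cv2.imwrite(f"pics/{tag}_ov.png",cr)
E
python3 ov.py g .0012 0 .077 0
```

```text
(no output)
```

View pics/g_ov.png

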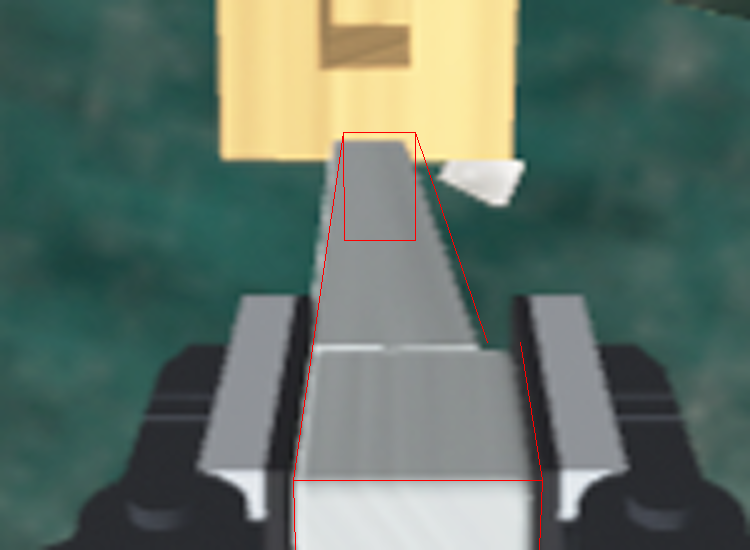

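```bash
cat >> h.py <<'E'
def sim(st,pos,yaw,n):
    D=np.array(pos)-st["ee_pos"]; Rk=rot(st); w=Ro.from_matrix(Rk.T@down(yaw)).as_rotvec()
    print("turn/row",(np.degrees(w)/6/n).round(3))
    for k in range(n):
        print((Rk.T@(D/n)/.04).round(2).tolist(),end=",")
        Rk=Rk@Ro.from_rotvec(w/n).as_matrix()
    print()
E
python3 - <<'E'
from h import *
from station import env
st=env.read_state(); sim(st,[.437,-.23,.22],-.466,11)
E
```

```text
turn/row [0.615 0.    0.   ]
[-0.0, -0.24, 0.63],[-0.0, -0.19, 0.65],[-0.0, -0.15, 0.66],[-0.0, -0.11, 0.67],[-0.0, -0.07, 0.67],[-0.0, -0.02, 0.68],[-0.0, 0.02, 0.68],[-0.0, 0.06, 0.67],[-0.0, 0.11, 0.67],[-0.0, 0.15, 0.66],[-0.0, 0.19, 0.65],
```

play_rows(grip=[1,1,1,1,1,1,1,1,1,1,1,1], linear=[[0,-0.24,0.63],[0,-0.19,0.65],[0,-0.15,0.66],[0,-0.11,0.67],[0,-0.07,0.67],[0,-0.02,0.68],[0,0.02,0.68],[0,0.06,0.67],[0,0.11,0.67],[0,0.15,0.66],[0,0.19,0.65],[0,0,0]], turn=[[0.615,0,0],[0.615,0,0],[0.615,0,0],[0.615,0,0],[0.615,0,0],[0.615,0,0],[0.615,0,0],[0.615,0,0],[0.615,0,0],[0.615,0,0],[0.615,0,0],[0,0,0]])

```text
t: 6.08
ee_pos: [0.4357, -0.2332, 0.2172]
tcp_rot: [-1.027, 1.568, -3.07]
contact_force: [-0.2, 0.4, -1.1]
opening: 0.222
```

play_rows(grip=[1,1,1,1], linear=[[0,0,0],[0,0,0],[0,0,0],[0,0,0]], turn=[[0,0,0],[0,0,0],[0,0,0],[0,0,0]])

```text
t: 6.42
ee_pos: [0.4368, -0.229, 0.2189]
tcp_rot: [-1.793, 1.57, 2.456]
contact_force: [-0.4, -0.5, -1.0]
opening: 0.225
```

```bash
python3 snap.py i wrist;python3 ov.py i .0012 0 .077 0
```

```text
6.4167 [ 0.4368 -0.229   0.2189] [[-0.001, 0.894, -0.448], [0.0, -0.448, -0.894], [-1.0, -0.001, -0.0]] [-0.48  0.07 -0.16  1.34  0.    1.55] [-0.4 -0.5 -1. ] 0.225
```

View pics/i_ov.png

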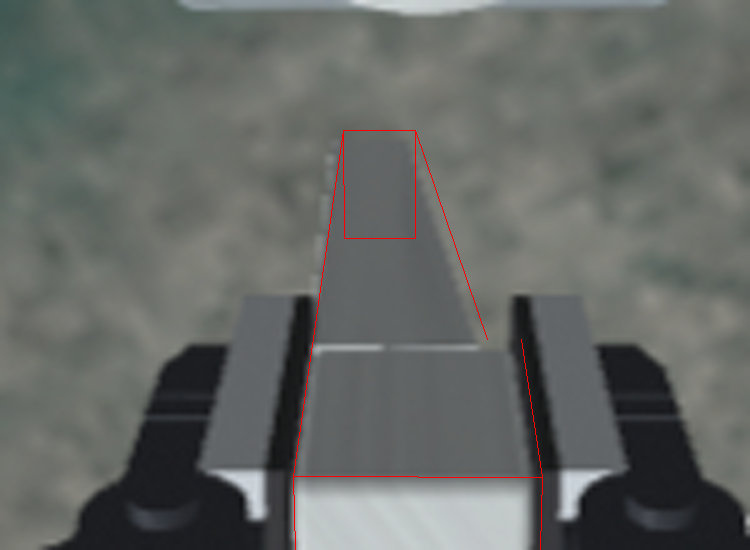

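View pics/i_wrist.png

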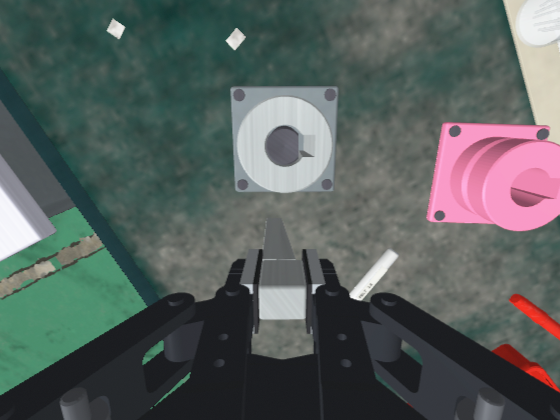

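```bash
python3 - <<'E'
from h import *
im=cv2.imread("pics/i_wrist.png")
a=cv2.resize(im[80:200,225:345],(600,600),interpolation=cv2.INTER_CUBIC)
cv2.imwrite("pics/i_hub.png",a)
b=cv2.resize(im[205:325,240:320],None,fx=7,fy=7,interpolation=cv2.INTER_CUBIC)
b=cv2.convertScaleAbs(b,alpha=1.6,beta=0)[:600]
cv2.imwrite("pics/i_key.png",b)
E
```

```text
(no output)
```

View pics/i_hub.png

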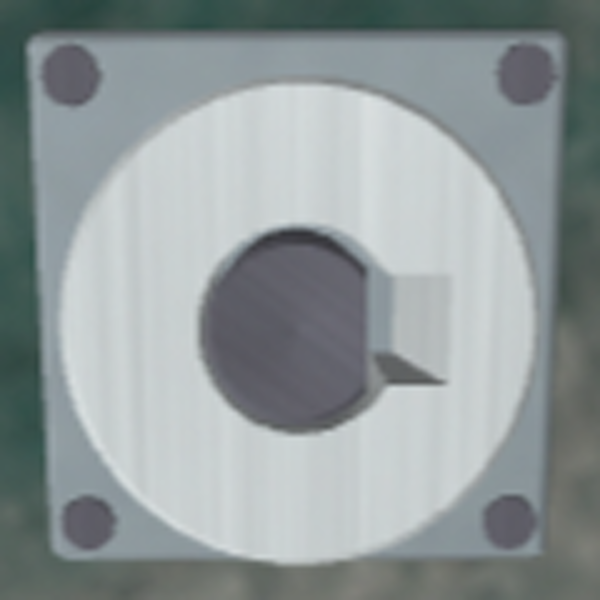

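View pics/i_key.png

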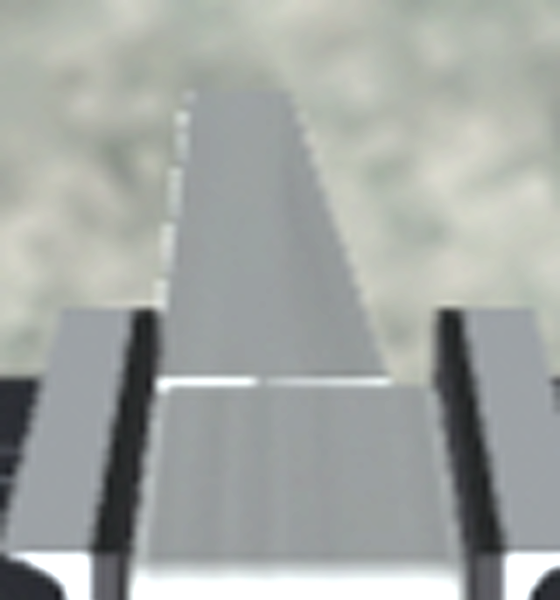

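```bash
python3 - <<'E'
from h import *
import pickle
st,c=pickle.load(open("pics/i_wrist.pkl","rb")); R=rot(st)
f=lambda u,v:(225+u/5-.4,80+v/5-.4)
def tl(p,z): return (R.T@(ray(c,f(*p),z)-st["ee_pos"])*1000).round(2)
for n,p,z in [("flat",(367,262),.076),("flat",(367,352),.076),("backT",(452,275),.072),("backB",(446,384),.072),("slotL",(392,273),.072),("slotR0",(388,384),.072),("floorEdge",(393,320),.012),("hubL",(60,325),.072),("hubR",(536,325),.072),("hubT",(298,80),.072),("hubB",(298,565),.072),
 ("plTL",(28,33),.012),("plTR",(566,33),.012),("plBL",(53,558),.012),("plBR",(543,555),.012),("shL",(203,330),.076),("shT",(298,240),.076),("shB",(298,430),.076)]:
    print(n,tl(p,z))
f=lambda u,v:(240+u/7-.43,205+v/7-.43)
z0=st["ee_pos"][2]
for n,p,h in [("tipL",(183,92),.002),("tipR",(291,92),.002),("68L",(157,382),.068),("68R",(388,382),.068),("topL",(135,568),.094),("topR",(462,568),.094)]:
    print(n,tl(p,z0-.077+h))
E
```

```text
flat [142.95  13.04 -60.5 ]
flat [142.95  13.26 -45.46]
backT [146.94  27.92 -58.19]
backB [146.94  27.42 -39.56]
slotL [146.95  17.57 -58.52]
slotR0 [146.94  17.24 -39.55]
floorEdge [206.94  21.91 -46.23]
hubL [146.98 -39.98 -49.69]
hubR [146.93  42.77 -49.74]
hubT [146.96   1.3  -89.81]
hubB [146.95   1.51  -6.96]
plTL [ 207.    -52.71 -102.87]
plTR [ 206.93   55.64 -102.94]
plBL [206.98 -52.12   5.34]
plBR [206.91  55.98   4.58]
shL [142.97 -14.91 -49.16]
shT [142.96   1.34 -64.1 ]
shB [142.95   1.42 -32.03]
tipL [ 75.01 -11.66  -5.89]
tipR [75.   -1.07 -5.9 ]
68L [  9.01 -10.13  -5.86]
68R [ 9.    5.8  -5.88]
topL [-16.99  -9.78  -6.42]
topR [-17.01   9.    -6.44]
```

play_rows(grip=[1,1,1,1,1,1,1,1,1,1], linear=[[0,0.15,-0.3],[0,0.2,-0.4],[0.2,0.2,-0.4],[0.25,0.07,-0.17],[0.3,0,0],[0.3,0,0],[0.2,0,0],[0.1,0,0],[0,0,0],[0,0,0]], turn=[[0,0,0.1],[0,0,0],[0,0,0],[0,0,0],[0,0,0],[0,0,0],[0,0,0],[0,0,0],[0,0,0],[0,0,0]])

```text
t: 7.3
ee_pos: [0.4823, -0.1959, 0.1656]
tcp_rot: [1.572, 1.56, -0.465]
contact_force: [-0.0, -0.4, -1.7]
opening: 0.228
```

```bash
python3 snap.py j wrist scene side; python3 - <<'E'
from h import *
im=cv2.imread("pics/j_wrist.png")
cv2.imwrite("pics/j_key.png",cv2.resize(im[175:295,225:345],(600,600),interpolation=cv2.INTER_CUBIC))
a=cv2.imread('pics/j_scene.png')[170:300,170:300]; b=cv2.imread('pics/j_side.png')[120:250,260:390]
cv2.imwrite('pics/j_x.png',np.hstack([cv2.resize(a,(400,400),interpolation=3),cv2.resize(b,(400,400),interpolation=3)]))
E
```

```text
7.4 [ 0.4826 -0.1962  0.1662] [[0.01, 0.893, -0.449], [-0.005, -0.449, -0.893], [-1.0, 0.012, -0.0]] [-0.39  0.12 -0.22  1.22 -0.    1.65] [ 0.4 -0.2 -0.9] 0.228
```

View pics/j_key.png

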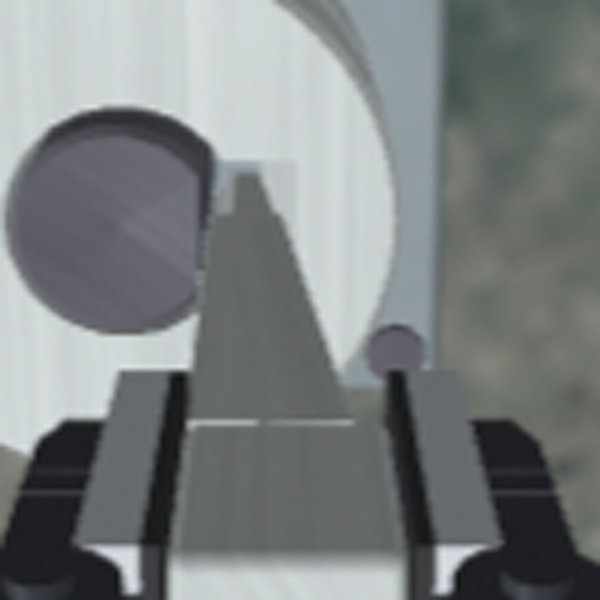

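View pics/j_x.png

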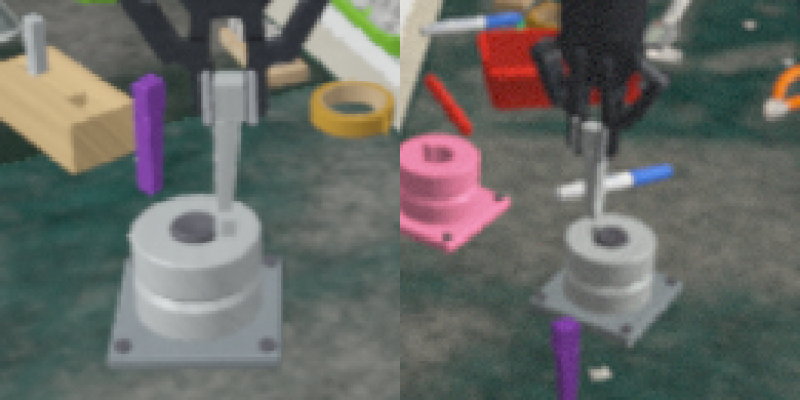

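```bash
python3 - <<'E'
from h import *
import pickle
st,c=pickle.load(open("pics/j_wrist.pkl","rb")); Rw=rot(st)
R=down(np.arctan2(Rw[1,1],Rw[0,1])); print("yaw",np.arctan2(Rw[1,1],Rw[0,1]))
f=lambda u,v:(225+u/5-.4,175+v/5-.4)
def tl(p,z): return (R.T@(ray(c,f(*p),z)-st["ee_pos"])*1000).round(2)
z0=st["ee_pos"][2]
for n,p,z in [("flat",(197,230),.076),("back",(296,170),.072),("slotTop",(260,160),.072),("hubR",(396,215),.072),("shL",(6,220),.076),("shT",(125,118),.076),("shB",(125,333),.076),
 ("tipL",(236,172),z0-.077),("tipR",(262,172),z0-.077),("t2L",(218,215),z0-.075),("t2R",(280,215),z0-.075),("68L",(189,423),z0-.009),("68R",(353,423),z0-.009),("topL",(172,552),z0+.017),("topR",(408,552),z0+.017)]:
    print(n,tl(p,z))
E
```

```text
yaw -0.46587579128506335
flat [ 89.61 -12.79   0.96]
back [93.61  1.85 -7.06]
slotTop [93.61 -3.49 -8.61]
hubR [ 9.361e+01  1.686e+01 -1.000e-02]
shL [ 89.61 -40.81  -0.66]
shT [ 89.61 -22.91 -16.06]
shB [ 89.61 -23.85  17.2 ]
tipL [ 77.    -6.67 -11.54]
tipR [ 77.    -3.09 -11.53]
t2L [75.   -9.14 -5.98]
t2R [75.   -0.64 -5.96]
68L [ 9.   -9.81 -5.87]
68R [ 9.    6.02 -5.8 ]
topL [-17.    -9.86  -6.79]
topR [-17.     9.1   -6.68]
```

play_rows(grip=[1,1,1,1,1,1,1,1], linear=[[0,-0.05,-0.033],[0,0,0],[0.15,0,0],[0.15,0,0],[0.15,0,0],[0.1,0,0],[0,0,0],[0,0,0]], turn=[[0,0,0],[0,0,0],[0,0,0],[0,0,0],[0,0,0],[0,0,0],[0,0,0],[0,0,0]])

```text
t: 8.12
ee_pos: [0.4811, -0.1939, 0.143]
tcp_rot: [1.561, 1.561, -0.475]
contact_force: [0.4, 0.1, -1.0]
opening: 0.229
```

```bash
python3 snap.py k wrist; python3 - <<'E'
from h import *
im=cv2.imread("pics/k_wrist.png")
cv2.imwrite("pics/k_key.png",cv2.resize(im[175:295,225:345],(600,600),interpolation=cv2.INTER_CUBIC))
E
```

```text
8.1167 [ 0.4811 -0.1939  0.143 ] [[0.008, 0.893, -0.449], [-0.004, -0.449, -0.893], [-1.0, 0.01, 0.0]] [-0.38  0.13 -0.26  1.17 -0.    1.65] [ 0.4  0.1 -1. ] 0.229
```

View pics/k_key.png

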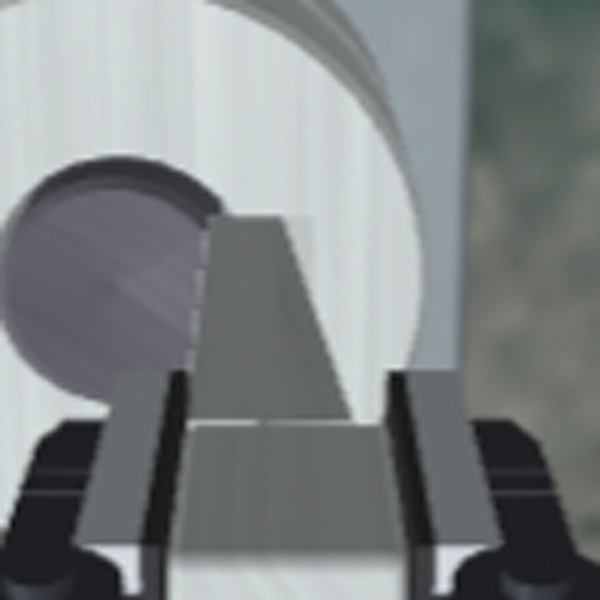

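play_rows(grip=[1,1,1,1,1,1], linear=[[0.1,0,0],[0.1,0,0],[0.1,0,0],[0.05,0,0],[0,0,0],[0,0,0]], turn=[[0,0,0],[0,0,0],[0,0,0],[0,0,0],[0,0,0],[0,0,0]])

```text
t: 8.67
ee_pos: [0.4813, -0.194, 0.1293]
tcp_rot: [1.567, 1.561, -0.47]
contact_force: [0.8, 0.1, -1.3]
opening: 0.228
```

play_rows(grip=[1,1,1,1], linear=[[0.1,0,0],[0.05,0,0],[0,0,0],[0,0,0]], turn=[[0,0,0],[0,0,0],[0,0,0],[0,0,0]])

```text
t: 9.0
ee_pos: [0.4814, -0.194, 0.1233]
tcp_rot: [1.567, 1.561, -0.47]
contact_force: [-0.4, 0.7, -1.2]
opening: 0.225
```

play_rows(grip=[1,1,1,1], linear=[[0.05,0,0],[0.05,0,0],[0,0,0],[0,0,0]], turn=[[0,0,0],[0,0,0],[0,0,0],[0,0,0]])

```text
t: 9.33
ee_pos: [0.4814, -0.1941, 0.1193]
tcp_rot: [1.566, 1.561, -0.471]
contact_force: [-0.0, -0.3, -1.7]
opening: 0.224
```

play_rows(grip=[1,1,1,1], linear=[[0.05,0,0],[0.05,0,0],[0,0,0],[0,0,0]], turn=[[0,0,0],[0,0,0],[0,0,0],[0,0,0]])

```text
t: 9.67
ee_pos: [0.4815, -0.1941, 0.1153]
tcp_rot: [1.567, 1.561, -0.47]
contact_force: [-0.2, 0.2, -0.6]
opening: 0.227
```

play_rows(grip=[1,1,1,1], linear=[[0.03,0,0],[0.02,0,0],[0,0,0],[0,0,0]], turn=[[0,0,0],[0,0,0],[0,0,0],[0,0,0]])

```text
t: 10.0
ee_pos: [0.4816, -0.1941, 0.1134]
tcp_rot: [1.568, 1.56, -0.469]
contact_force: [0.1, -0.1, -0.3]
opening: 0.227
```

play_rows(grip=[1,1,1,1], linear=[[0.03,0,0],[0.02,0,0],[0,0,0],[0,0,0]], turn=[[0,0,0],[0,0,0],[0,0,0],[0,0,0]])

```text
t: 10.33
ee_pos: [0.4816, -0.1941, 0.1114]
tcp_rot: [1.57, 1.56, -0.467]
contact_force: [-0.0, -0.1, -1.6]
opening: 0.224
```

play_rows(grip=[1,1,1,1], linear=[[0.03,0,0],[0.02,0,0],[0,0,0],[0,0,0]], turn=[[0,0,0],[0,0,0],[0,0,0],[0,0,0]])

```text
t: 10.67
ee_pos: [0.4815, -0.1941, 0.1093]
tcp_rot: [1.565, 1.561, -0.472]
contact_force: [-0.6, 0.9, -1.3]
opening: 0.225
```

```bash
python3 snap.py l wrist; python3 - <<'E'
from h import *
im=cv2.imread("pics/l_wrist.png")
cv2.imwrite("pics/l_key.png",cv2.resize(im[195:315,225:345],(600,600),interpolation=cv2.INTER_CUBIC))
E
```

```text
10.6667 [ 0.4815 -0.1941  0.1093] [[0.009, 0.893, -0.449], [-0.005, -0.449, -0.893], [-1.0, 0.01, 0.0]] [-0.38  0.14 -0.32  1.1  -0.    1.65] [-0.6  0.9 -1.3] 0.225
```

View pics/l_key.png

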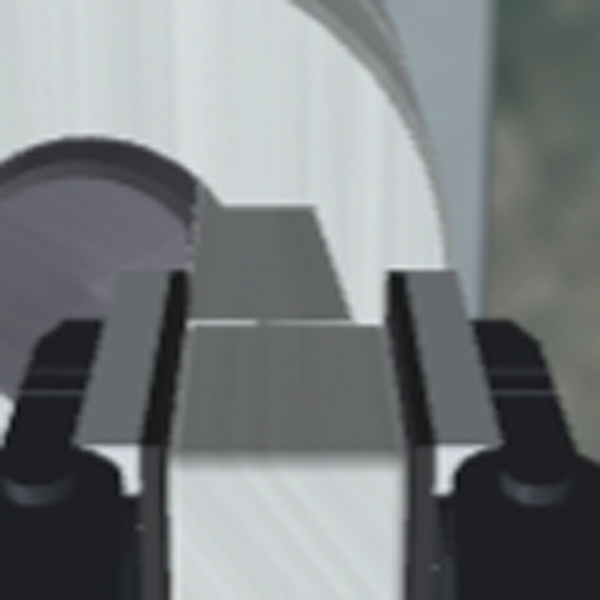

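play_rows(grip=[1,1,1,1], linear=[[0.02,0,0],[0.02,0,0],[0,0,0],[0,0,0]], turn=[[0,0,0],[0,0,0],[0,0,0],[0,0,0]])

```text
t: 11.05
ee_pos: [0.4814, -0.194, 0.1076]
tcp_rot: [1.569, 1.561, -0.468]
contact_force: [-0.9, 1.0, -1.2]
opening: 0.225
```

play_rows(grip=[1,1,1,1], linear=[[0.02,0,0],[0.02,0,0],[0,0,0],[0,0,0]], turn=[[0,0,0],[0,0,0],[0,0,0],[0,0,0]])

```text
t: 11.38
ee_pos: [0.4813, -0.194, 0.106]
tcp_rot: [1.572, 1.561, -0.465]
contact_force: [-2.2, 1.7, -0.9]
opening: 0.228
```

play_rows(grip=[1,1,1,1], linear=[[0,-0.012,0],[0,0,0],[0,0,0],[0,0,0]], turn=[[0,0,0],[0,0,0],[0,0,0],[0,0,0]])

```text
t: 11.72
ee_pos: [0.4812, -0.194, 0.1062]
tcp_rot: [1.565, 1.56, -0.471]
contact_force: [-2.7, 1.7, -1.2]
opening: 0.227
```

play_rows(grip=[1,1,1,1], linear=[[0.02,0,0],[0.02,0,0],[0,0,0],[0,0,0]], turn=[[0,0,0],[0,0,0],[0,0,0],[0,0,0]])

```text
t: 12.05
ee_pos: [0.4811, -0.1939, 0.1046]
tcp_rot: [1.574, 1.561, -0.463]
contact_force: [-2.7, 1.5, -1.5]
opening: 0.226
```

play_rows(grip=[1,1,1,1], linear=[[0,-0.02,0],[0,0,0],[0,0,0],[0,0,0]], turn=[[0,0,0],[0,0,0],[0,0,0],[0,0,0]])

```text
t: 12.38
ee_pos: [0.481, -0.1938, 0.1048]
tcp_rot: [1.573, 1.559, -0.463]
contact_force: [-0.8, 0.1, -1.3]
opening: 0.224
```

play_rows(grip=[1,1,1,1], linear=[[0.02,0,0],[0.02,0,0],[0,0,0],[0,0,0]], turn=[[0,0,0],[0,0,0],[0,0,0],[0,0,0]])

```text
t: 12.72
ee_pos: [0.481, -0.1938, 0.1035]
tcp_rot: [1.572, 1.559, -0.465]
contact_force: [-0.6, -1.3, 3.6]
opening: 0.228
```

play_rows(grip=[1,1,1,1], linear=[[0.02,0,0],[0.0,0,0],[0,0,0],[0,0,0]], turn=[[0,0,0],[0,0,0],[0,0,0],[0,0,0]])

```text
t: 13.05
ee_pos: [0.481, -0.1938, 0.1031]
tcp_rot: [1.578, 1.559, -0.459]
contact_force: [-1.4, 0.6, 6.4]
opening: 0.223
```

play_rows(grip=[0.3,0,-0.2,-0.3,-0.3,-0.3], linear=[[0,0,0],[0,0,0],[0,0,0],[0,0,0],[0,0,0],[0,0,0]], turn=[[0,0,0],[0,0,0],[0,0,0],[0,0,0],[0,0,0],[0,0,0]])

```text
t: 13.55
ee_pos: [0.4806, -0.1936, 0.1021]
tcp_rot: [1.571, 1.56, -0.466]
contact_force: [-0.1, 0.4, 0.4]
opening: 0.646
```

```bash
python3 snap.py m wrist; python3 - <<'E'
from h import *
im=cv2.imread("pics/m_wrist.png")
cv2.imwrite("pics/m_key.png",cv2.resize(im[195:315,200:360],(800,600),interpolation=cv2.INTER_CUBIC))
E
```

```text
13.55 [ 0.4806 -0.1936  0.1021] [[0.009, 0.893, -0.449], [-0.005, -0.449, -0.893], [-1.0, 0.01, -0.0]] [-0.38  0.14 -0.34  1.08 -0.    1.65] [-0.1  0.4  0.4] 0.646
```

View pics/m_key.png

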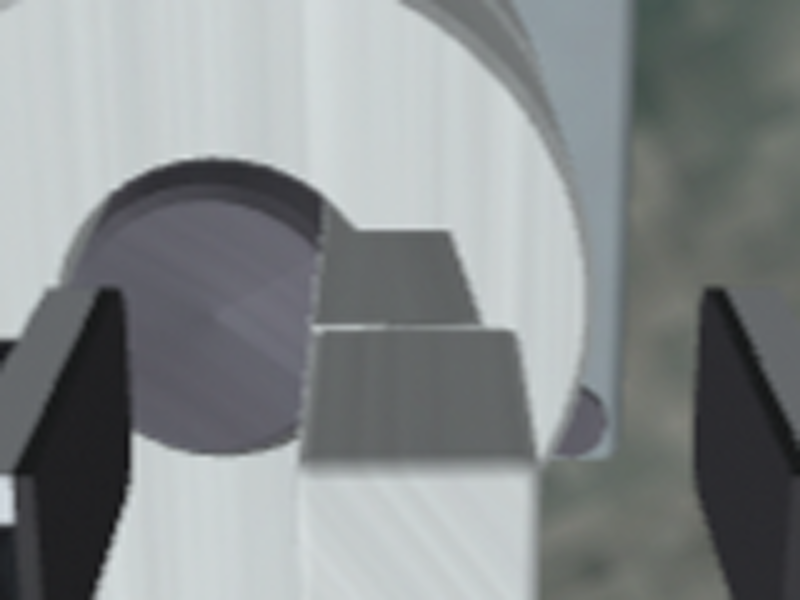

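Released; the key stands on its own in the keyway at about 45.5 mm depth. I'll rise, shut the fingers, check they're over the head, then press.

play_rows(grip=[-0.3,-0.3,-0.3,-0.3,-0.3,0.3,1,1,1,1,1,1], linear=[[-0.2,0,0],[-0.4,0,0],[-0.5,0,0],[-0.5,0,0],[-0.2,0,0.05],[0,0,0],[0,0,0],[0,0,0],[0,0,0],[0,0,0],[0,0,0],[0,0,0]], turn=[[0,0,-0.1],[0,0,0],[0,0,0],[0,0,0],[0,0,0],[0,0,0],[0,0,0],[0,0,0],[0,0,0],[0,0,0],[0,0,0],[0,0,0]])

```text
t: 14.6
ee_pos: [0.4794, -0.1953, 0.1737]
tcp_rot: [-1.472, 1.57, 2.774]
contact_force: [0.2, -0.1, -1.4]
opening: -0.002
```

```bash
python3 snap.py n wrist scene side; python3 - <<'E'
from h import *
im=cv2.imread("pics/n_wrist.png")
cv2.imwrite("pics/n_key.png",cv2.resize(im[150:300,200:400],(800,600),interpolation=cv2.INTER_CUBIC))
a=cv2.imread('pics/n_scene.png')[170:300,170:300]; b=cv2.imread('pics/n_side.png')[120:250,260:390]
cv2.imwrite('pics/n_x.png',np.hstack([cv2.resize(a,(400,400),interpolation=3),cv2.resize(b,(400,400),interpolation=3)]))
E
```

```text
14.7 [ 0.4795 -0.1953  0.174 ] [[-0.0, 0.893, -0.449], [0.0, -0.449, -0.893], [-1.0, -0.0, 0.0]] [-0.39  0.12 -0.2   1.25 -0.    1.65] [ 0.   0.5 -0.2] 0.001
```

View pics/n_key.png

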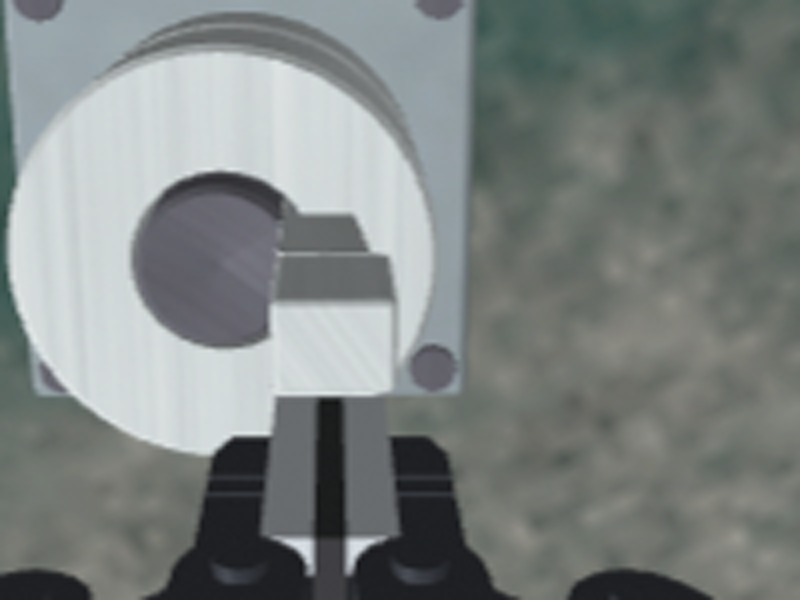

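View pics/n_x.png

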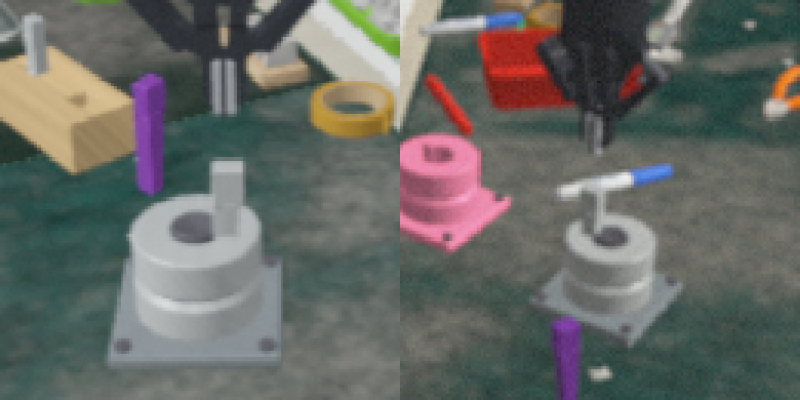

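```bash
python3 - <<'E'
from h import *
import pickle
st,c=pickle.load(open("pics/n_wrist.pkl","rb")); R=rot(st)
for p in [(272,300),(393,300),(393,395),(272,395)]:
    print((R.T@(ray(c,(200+p[0]/4-.37,150+p[1]/4-.37),.1205)-st["ee_pos"])*1000).round(1))
E
```

```text
[53.3 -9.3 -8.3]
[53.2  9.3 -8.3]
[53.2  9.6  7.5]
[53.3 -9.5  7.5]
```

play_rows(grip=[1,1,1,1,1,1,1], linear=[[0.2,0,0],[0.25,0,0],[0.2,0,0],[0.1,0,0],[0.075,0,0],[0,0,0],[0,0,0]], turn=[[0,0,0],[0,0,0],[0,0,0],[0,0,0],[0,0,0],[0,0,0],[0,0,0]])

```text
t: 15.33
ee_pos: [0.4795, -0.1954, 0.1411]
tcp_rot: [-1.476, 1.57, 2.77]
contact_force: [-0.2, -0.2, 0.4]
opening: 0.002
```

play_rows(grip=[1,1,1,1], linear=[[0.025,0,0],[0.025,0,0],[0.025,0,0],[0,0,0]], turn=[[0,0,0],[0,0,0],[0,0,0],[0,0,0]])

```text
t: 15.67
ee_pos: [0.4796, -0.1954, 0.1382]
tcp_rot: [1.392, 1.571, -0.645]
contact_force: [-0.0, -0.5, -0.5]
opening: -0.0
```

play_rows(grip=[1,1,1,1], linear=[[0.025,0,0],[0.025,0,0],[0.0,0,0],[0,0,0]], turn=[[0,0,0],[0,0,0],[0,0,0],[0,0,0]])

```text
t: 16.0
ee_pos: [0.4796, -0.1953, 0.1362]
tcp_rot: [-1.552, 1.571, 2.695]
contact_force: [-0.3, 0.5, -0.8]
opening: -0.003
```

play_rows(grip=[1,1,1,1], linear=[[0.025,0,0],[0.0,0,0],[0.0,0,0],[0,0,0]], turn=[[0,0,0],[0,0,0],[0,0,0],[0,0,0]])

```text
t: 16.33
ee_pos: [0.4796, -0.1953, 0.1353]
tcp_rot: [-1.776, 1.571, 2.471]
contact_force: [-0.5, -0.5, -0.7]
opening: -0.001
```

play_rows(grip=[1,1,1,1], linear=[[0.025,0,0],[0.0,0,0],[0.0,0,0],[0,0,0]], turn=[[0,0,0],[0,0,0],[0,0,0],[0,0,0]])

```text
t: 16.67
ee_pos: [0.4796, -0.1954, 0.1343]
tcp_rot: [1.942, 1.571, -0.095]
contact_force: [0.2, 0.3, -0.3]
opening: 0.001
```

play_rows(grip=[1,1,1,1], linear=[[0.025,0,0],[0.0,0,0],[0.0,0,0],[0,0,0]], turn=[[0,0,0],[0,0,0],[0,0,0],[0,0,0]])

```text
t: 17.0
ee_pos: [0.4798, -0.1954, 0.1338]
tcp_rot: [1.718, 1.57, -0.319]
contact_force: [-1.7, 0.5, 4.6]
opening: 0.0
```

play_rows(grip=[1,1,1,1], linear=[[0.025,0,0],[0.0,0,0],[0.0,0,0],[0,0,0]], turn=[[0,0,0],[0,0,0],[0,0,0],[0,0,0]])

```text
t: 17.33
ee_pos: [0.4798, -0.1954, 0.1335]
tcp_rot: [1.731, 1.569, -0.306]
contact_force: [-3.3, 2.3, 10.6]
opening: 0.001
```

play_rows(grip=[1,1,1,1], linear=[[0.025,0,0],[0.0,0,0],[0.0,0,0],[0,0,0]], turn=[[0,0,0],[0,0,0],[0,0,0],[0,0,0]])

```text
t: 17.67
ee_pos: [0.4798, -0.1954, 0.1332]
tcp_rot: [1.749, 1.569, -0.287]
contact_force: [-4.7, 2.9, 14.5]
opening: 0.002
```

play_rows(grip=[1,1,1,1], linear=[[0.015,0,0],[0.0,0,0],[0.0,0,0],[0,0,0]], turn=[[0,0,0],[0,0,0],[0,0,0],[0,0,0]])

```text
t: 18.0
ee_pos: [0.4798, -0.1954, 0.1332]
tcp_rot: [1.706, 1.568, -0.331]
contact_force: [-5.4, 3.7, 18.7]
opening: -0.001
```

play_rows(grip=[1,1,1,1], linear=[[0.005,0,0],[0.0,0,0],[0.0,0,0],[0,0,0]], turn=[[0,0,0],[0,0,0],[0,0,0],[0,0,0]])

```text
t: 18.33
ee_pos: [0.4798, -0.1954, 0.1332]
tcp_rot: [1.708, 1.568, -0.329]
contact_force: [-7.0, 3.6, 19.9]
opening: 0.005
```

play_rows(grip=[1,1,1,1,1,1,1], linear=[[-0.05,0,0],[-0.05,0,0],[-0.2,0,0],[-0.3,0,0],[-0.4,0,0],[0,0,0],[0,0,0]], turn=[[0,0,0],[0,0,0],[0,0,0],[0,0,0],[0,0,0],[0,0,0],[0,0,0]])

```text
t: 18.92
ee_pos: [0.4802, -0.1956, 0.171]
tcp_rot: [1.639, 1.569, -0.398]
contact_force: [-0.6, 0.2, 0.4]
opening: 0.003
```

```bash
python3 snap.py p wrist scene side; python3 - <<'E'
from h import *
im=cv2.imread("pics/p_wrist.png")
cv2.imwrite("pics/p_key.png",cv2.resize(im[150:300,200:400],(800,600),interpolation=cv2.INTER_CUBIC))
a=cv2.imread('pics/p_scene.png')[170:300,170:300]; b=cv2.imread('pics/p_side.png')[170:300,260:390]
cv2.imwrite('pics/p_x.png',np.hstack([cv2.resize(a,(400,400),interpolation=3),cv2.resize(b,(400,400),interpolation=3)]))
E
```

```text
19.0167 [ 0.4794 -0.1953  0.1697] [[-0.001, 0.893, -0.449], [0.0, -0.449, -0.893], [-1.0, -0.001, 0.0]] [-0.39  0.12 -0.21  1.24  0.    1.65] [-0.6 -1.1 -0.6] -0.0
```

View pics/p_key.png

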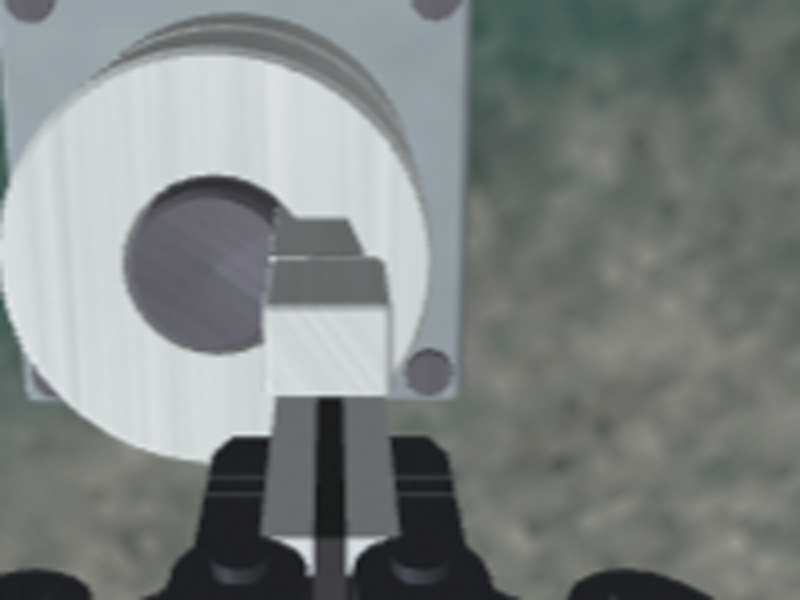

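View pics/p_x.png

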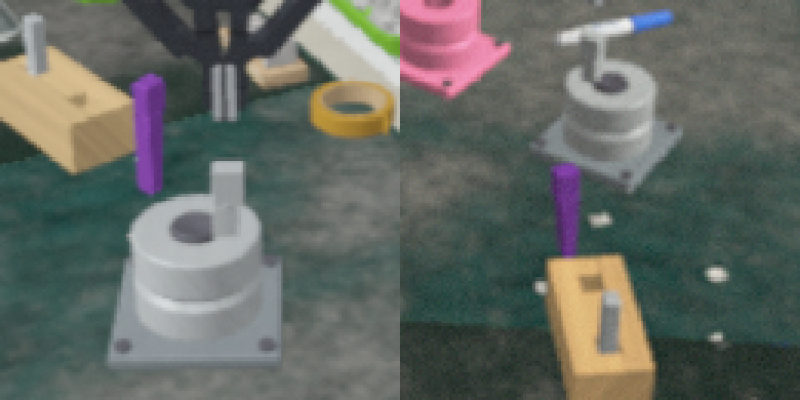

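play_rows(grip=[1,1,1,1,1,1], linear=[[-0.4,0,0],[-0.5,0,0],[-0.5,0,0],[-0.3,0,0],[0,0,0],[0,0,0]], turn=[[0,0,0],[0,0,0],[0,0,0],[0,0,0],[0,0,0],[0,0,0]])

```text
t: 19.57
ee_pos: [0.4797, -0.1954, 0.2379]
tcp_rot: [-0.549, 1.571, -2.586]
contact_force: [-0.1, -0.5, 0.4]
opening: 0.0
```

```bash
python3 snap.py q wrist && python3 -c "
from station import close_job
print(close_job())"
```

```text
19.5667 [ 0.4797 -0.1954  0.2379] [[-0.0, 0.893, -0.449], [-0.0, -0.449, -0.893], [-1.0, -0.0, 0.0]] [-0.39  0.11 -0.07  1.39 -0.    1.65] [-0.1 -0.5  0.4] 0.0
the job is handed in; nothing more can be done
None
```

View pics/q_wrist.png

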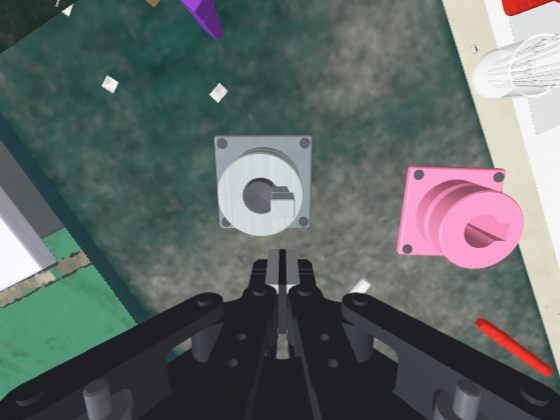

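The gib key is wedged in the grey hub's keyway, and the job was handed in at about 19.6 s.

- **Insertion:** I took the key from the rack and lowered it tip first with its tapered face towards the hub. Wedging started at about 45.5 mm depth, and I let go there.
- **Pressing:** I pressed on its head with the shut fingers up to about 20 N, which is below the 25 N limit. The key went roughly 1 mm deeper by the measured heights and stopped moving from about 15 N on. The limit stated was less than 1 mm, and this figure is only good to about a millimetre.
- **Final checks:** The key stands upright against the shaft's flat, the arm is clear of it, and the force reading is near zero. The plain key is still in the rack, and the purple key, pink hub and other items in view look undisturbed.
- **Disagreements:**
  - The pictures suggested the held key leaned about 0.6°, within calibration error. I corrected for it before inserting.
  - During the press there was a sideways force of about 8 N on the fingers.
- **Not checked:** I did not do a second press or a pull test on the key.

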